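# Build up the disc-spring stack on the press's spring post

### The job

The spring post of the little hand press already carries one coned spring disc, hollow side down. Continue the stack so that the discs face alternate ways: first put on the full-size steel disc that lies hollow side up, then on top of it the full-size steel disc that lies hollow side down, so that their rims meet. Both keep the way up they now have; leave them lying level on one another over the post.

Things in the scene. Friction and masses are not known exactly. Their poses are not given: they have to be found in the camera images.
- cupped_disc: Steel coned disc, 56 mm across, 20 mm high, about 0.13 kg, with a 22 mm hole. Upright outer rim band 10 mm high, sloping in to a flat ring 36 mm across round the hole. Lies hollow side UP, like a dish: flat ring underneath, rim 10 to 20 mm above its underside. Origin: centre of its underside; z up. Bystanders near it: a coned disc 38 mm across and a flat copper ring.
- domed_disc: Steel coned disc, 56 mm across, 20 mm high, about 0.13 kg, with a 22 mm hole. Upright outer rim band 10 mm high, sloping in to a flat ring 36 mm across round the hole. Lies hollow side DOWN, like a dome: rim 0 to 10 mm above its underside, flat ring on top. Origin: centre of its underside; z up.
- spring_post: Fixed steel plate 110 x 110 x 15 mm with an upright post, 12 mm thick, tip tapered, top 87 mm above the bench. On it is fixed a first coned disc of the same size, hollow side down, its flat top at 35 mm; so the next undersides rest at 35 mm and 55 mm above the bench. Origin: on the post's axis at bench height, under the plate; z up.
There are look-alikes about, which are no part of the job. What is shaped like the cupped_disc but black is not meant. What is shaped like the domed_disc but green is not meant.

How it is judged:
On the way:
1. the hollow-up disc is over the post, resting level on the fixed disc (horizontal distance between cupped_disc and spring_post below 0.012 m and z of cupped_disc in the frame of spring_post between 0.03 and 0.04 m and angle between cupped_disc's own z axis and vertical below 0.18 rad), for 0.2 s.
At the end, for the whole second after the job is handed in: The hollow-up disc rests on the fixed disc (underside 35 mm above the bench, within 5 mm) and the hollow-down disc on that one (underside at 55 mm, within 5 mm); both are within 12 mm of the post's axis, within 10 degrees of level, the same way up as at the start, and at rest (all of step 1 and horizontal distance between domed_disc and spring_post below 0.012 m and z of domed_disc in the frame of spring_post between 0.05 and 0.06 m and angle between domed_disc's own z axis and vertical below 0.18 rad and linear speed of each of cupped_disc, domed_disc below 0.02 m/s); the robot touches nothing.
It also fails if it takes over 72 s, if anything falls off the work surface, if the arm or the gripper's body presses on something with over 40 N, if the wrist force passes 120 N, or if a joint passes its speed limit or range.

### The arm

A 6-joint arm with a two-finger parallel gripper is mounted at the origin on the work surface. World frame = base frame: x ahead of the robot, y to its left, z up, the work surface at z = 0. Lengths are in m, angles in rad, forces in N, time in s.
With the tool pointing down it reaches from about 0.275 to 0.775 m from the base axis. Payload 14.6 kg.
Tool frame: the origin (TCP) lies at the very end of the fingers, on their centre line; the grasp point (between the pads) lies 19 mm behind it; z points along the fingers, y is the direction in which the jaws open and shut (so a half turn about z gives the same grasp; the last joint's range is limited). The gripper opens to 85 mm and grips with 20 to 120 N. Pads are 22 mm wide; open, the fingers measure 114 mm over their backs; the gripper's body (76 mm by 85 mm) begins 54 mm behind the grasp point. The pads swing forward as they close: fully open they stand 13 mm farther back than shut.
Start: joints at [1.002, 0.263, -0.048, 1.259, 0, 1.415], TCP at [0.211, 0.481, 0.231] pointing down, gripper open.
Joint ranges: [-2.65, 2.65], [-0.89, 1.7], [-1.18, 1.37], [-2.13, 2.11], [-1.35, 1.29], [-3.14, 3.14]. Speed limits (rad/s): [1.89, 1.89, 2.57, 2.79, 3.14, 3.14].

### API

Orientations are given as a unit quaternion [w, x, y, z].
In Python, from plant import monitor, vision, sign_off gives the robot as it stands.
- The arm moves only by the tool carry_out, never from a script. Its argument "plan" is a list that holds one entry, the list of rows, each a list of 5 numbers: the opening, from 0 (shut) to 1 (fully open), then the shift along the tool's x, y, z in mm, then the turn about the tool's z in degrees. In form: [[[hand, tx, ty, tz, yaw], ...]]. A call has exactly 10 rows; each row is the pose to reach, as a shift and turn from the pose measured when the call began, along the tool's axes at that moment; what a row does not reach only later rows make up. A row lasts 1/10 s, in which the tool goes at most 50 mm and 8.59 degrees, less where a joint would pass 70% of its speed; a pose out of reach is approached as far as the arm can. A call with a gripper value outside its range is refused whole. The fingers move at their own pace and stop on an object; the grip force is fixed at half the most. Time passes only in rows, so rows that repeat a pose let the fingers close, or fill a call up. It gives the time, the measured TCP pose, the force and the opening at its end, in the units of the state.
- monitor.get_obs(): the state, without advancing time (a new reading comes with each control period).
- vision.read_camera(name): name is "scene" or "top" or "wrist"; returns a dict with "image" (480x640x3 uint8, blue, green, red), "depth" (480x640 float32, m along the optical axis (not along the pixel's ray), 0 where there is no reading), "mtx" (3x3 intrinsics, pixels), "T" (4x4, takes a point from camera to world coordinates). Camera axes: x right, y down, z forward; pixel columns grow to the right and rows downward; lengths in m; the calibration is good to about 2 mm. A picture is of the moment at which its call begins.
- sign_off(): hands the job in, once; it reports no verdict.
The state is a dict: "clock": time; "q": joint angles; "joint_velocities": joint speeds; "joint_efforts": joint torques, N m; "tool_pos": TCP position; "eef_rot": TCP orientation; "contact_force": force on the tool from outside, world axes, zero at the start; "wrist_torque": the same for the moment, N m; "opening": finger opening in m.
Only numpy, scipy, OpenCV 4.12 (cv2) and the standard library are available. Lean on these libraries where they do the work, as an engineer would, in place of code of your own. Each camera call takes 0.05 s, during which the arm holds its last target.

## Working session

There is one attempt and no reset: what is moved stays moved. The work goes in short steps, Python scripts to look and compute and a tool call to move; the robot and the scene stay as the last step left them, time stands still between calls to the robot, and variables do not carry over. Pictures are saved under pics/ and viewed, and the job is handed in when it is done.

Besides the shell and the picture viewer there is one more tool, called as name(argument=value, ...), one argument or row to a line, values as JSON. carry_out: Moves the arm, as the interface text tells. Its arguments: {"type":"object","properties":{"plan":{"type":"array"}},"required":["plan"]}

```bash
mkdir -p pics; ls
python3 - <<'E'
from plant import monitor, vision
import cv2, numpy as np
o=monitor.get_obs(); print(o)
for n in ["scene","top","wrist"]:
    c=vision.read_camera(n); cv2.imwrite(f"pics/{n}0.png",c["image"]); np.savez(f"{n}0.npz",**c)
    print(n,c["mtx"].tolist(),np.round(c["T"],4).tolist())
E
```

```text
pics
{'clock': 0.0, 'q': array([ 1.00169116e+00,  2.63527070e-01, -4.89644493e-02,  1.25938524e+00,
       -7.03143842e-06,  1.41550287e+00]), 'joint_velocities': array([ 1.07611275e-03, -1.64288037e-05,  3.56120658e-04, -6.45881303e-04,
       -1.56726093e-03,  4.34704329e-05]), 'joint_efforts': array([-5.03996896e-03, -6.37617946e+01,  3.84559107e+01,  1.38013344e-02,
       -2.98466830e-04, -6.84791232e-06]), 'tool_pos': array([0.21095323, 0.48044509, 0.23081285]), 'eef_rot': array([-1.88128322e-04,  2.05432710e-01,  9.78671094e-01, -5.06413151e-04]), 'contact_force': array([-0.67945762, -0.08344823,  0.06970299]), 'wrist_torque': array([0.04006612, 0.05679289, 0.01298181]), 'opening': 0.08540573543602677}
scene [[553.4266055505645, 0.0, 324.8619321447709], [0.0, 553.4266055505645, 237.67303761095826], [0.0, 0.0, 1.0]] [[0.8518, 0.2891, -0.4369, 0.9338], [0.5239, -0.464, 0.7143, -0.5771], [0.0037, -0.8373, -0.5467, 0.4855], [0.0, 0.0, 0.0, 1.0]]
top [[459.0462411578136, 0.0, 327.1239222612515], [0.0, 459.0462411578136, 235.568324271803], [0.0, 0.0, 1.0]] [[0.0233, -0.9996, 0.0143, 0.5425], [-0.9993, -0.0237, -0.0295, 0.0355], [0.0298, -0.0136, -0.9995, 0.7929], [0.0, 0.0, 0.0, 1.0]]
wrist [[430.0013318943163, 0.0, 318.3086097413784], [0.0, 430.0013318943163, 235.94694505688628], [0.0, 0.0, 1.0]] [[0.4031, 0.8787, 0.2559, 0.1453], [0.9152, -0.3866, -0.1141, 0.5103], [-0.0013, 0.2802, -0.96, 0.3735], [0.0, 0.0, 0.0, 1.0]]
```

View pics/scene0.png

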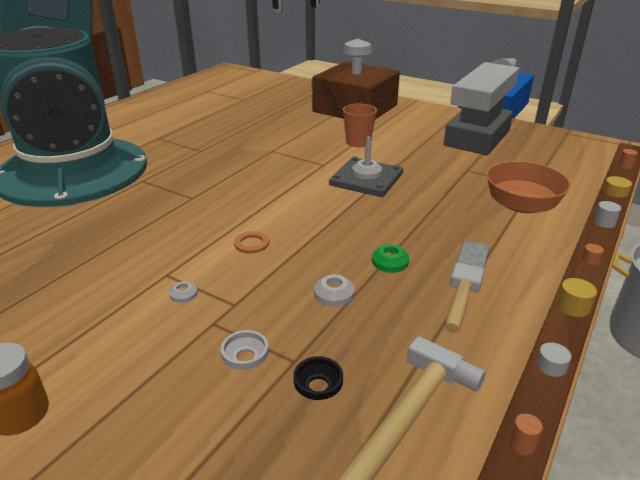

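View pics/top0.png

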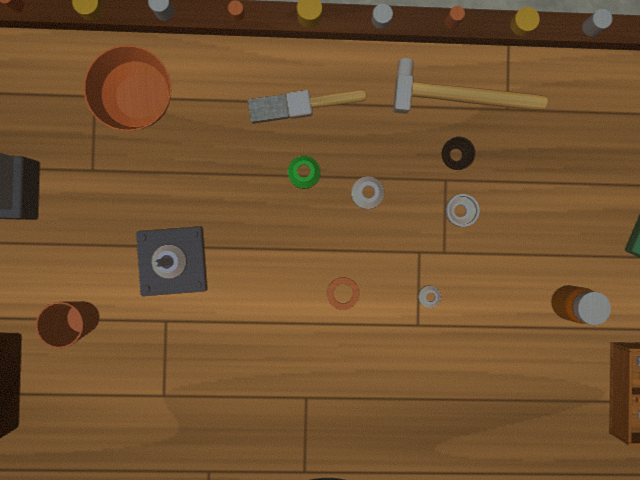

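View pics/wrist0.png

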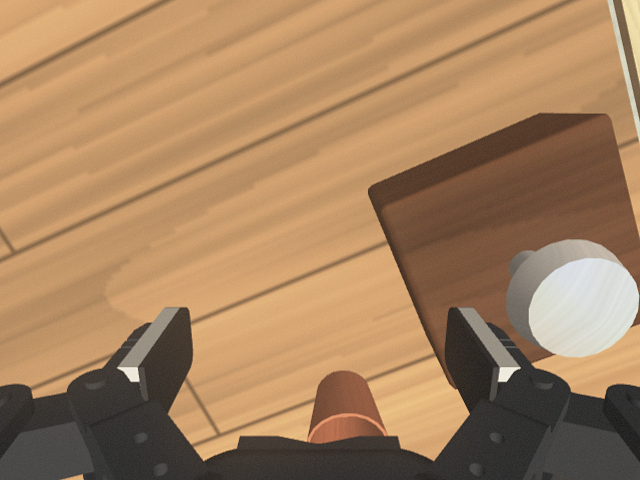

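The scene and top pictures show these positions:

| Item | Top | Scene |
|---|---|---|
| Cupped steel disc | (462,210) | (245,349) |
| Domed steel disc | (367,193) | (334,290) |
| Post plate | (172,261) | (367,170) |
| Black look-alike | (458,153) | – |
| Green look-alike | (304,172) | – |
| Small disc | (429,297) | – |
| Copper ring | (343,293) | – |

The arm isn't visible in the top view. Next I'll enlarge crops.

Run:
```python
import cv2, numpy as np
t=cv2.imread("pics/top0.png"); s=cv2.imread("pics/scene0.png")
def crop(im,x,y,w=50,h=40,k=5): return cv2.resize(im[y-h//1:y+h,x-w:x+w],None,fx=k,fy=k,interpolation=cv2.INTER_CUBIC)
def tile(im,pts,w,h,k): return np.vstack([crop(im,*p,w,h,k) for p in pts])
a=np.hstack([tile(t,[(462,210),(367,193)],32,25,6),tile(s,[(245,349),(334,290)],32,25,6)])
cv2.imwrite("pics/crops1.png",a)
b=np.hstack([crop(t,172,261,45,45,4),crop(s,367,170,45,45,4)])
cv2.imwrite("pics/crops2.png",b)
```

```text
(no output)
```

View pics/crops1.png

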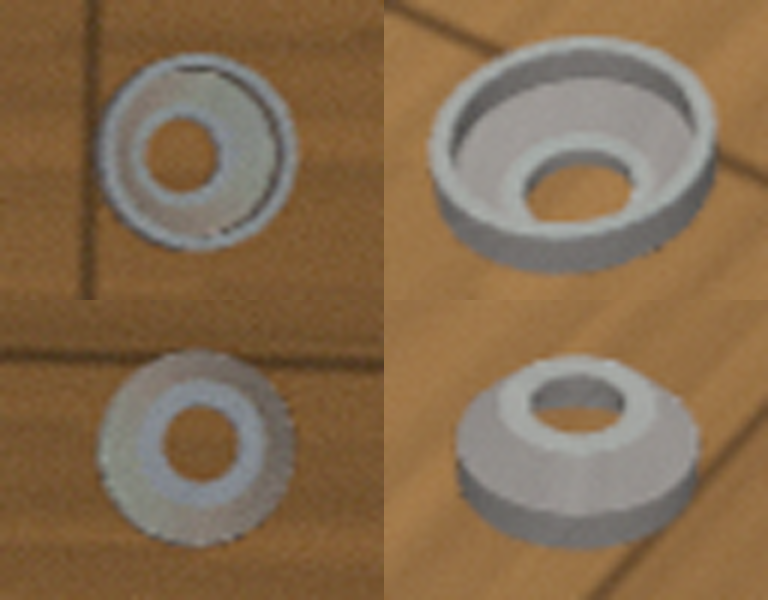

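View pics/crops2.png

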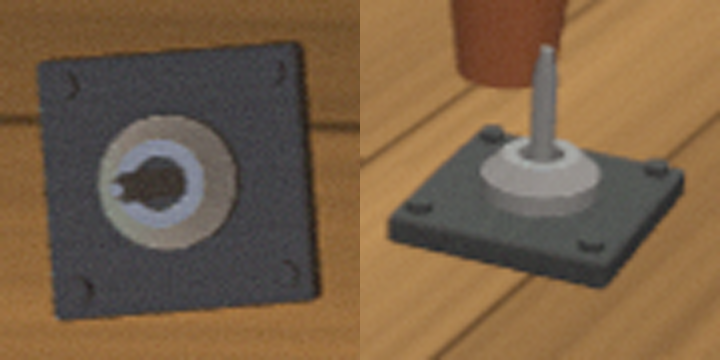

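Positions read from the crops, converted to full-image pixels:

| Feature | Top | Scene |
|---|---|---|
| Cupped rim centre | (462.6,209.8) | (244.2,346.8) |
| Domed flat-ring centre | (368.4,191.3) | (334.0,282.4) |
| Fixed-disc ring centre | (166.8,261.2) | (366.8,164.0) |
| Post tip | (155.5,262.3) | (368.5,136.5) |

I'll triangulate from these.

```bash
cat > h.py <<'E'
import numpy as np, cv2
def ray(c,u,v):
    d=np.linalg.inv(c["mtx"])@[u,v,1]; T=c["T"]; return T[:3,3],T[:3,:3]@d
def tri(*l):
    A=np.zeros((3,3));b=np.zeros(3);P=[]
    for c,p in l:
        o,d=ray(c,*p);d=d/np.linalg.norm(d);M=np.eye(3)-np.outer(d,d);A+=M;b+=M@o;P.append((o,M))
    x=np.linalg.solve(A,b); return x,[np.linalg.norm(M@(x-o)) for o,M in P]
def plane(c,p,z):
    o,d=ray(c,*p); return o+d*(z-o[2])/d[2]
E
python3 - <<'E'
from h import *
t=np.load("top0.npz");s=np.load("scene0.npz")
np.set_printoptions(precision=4,suppress=True)
for n,a,b,z in [("cup rim",(462.6,209.8),(244.2,346.8),.02),("dome ring",(368.4,191.3),(334.0,282.4),.02),("fixed ring",(166.8,261.2),(366.8,164.0),.035),("tip",(155.5,262.3),(368.5,136.5),.087)]:
    print(n,*tri((t,a),(s,b)),plane(t,a,z),plane(s,b,z))
    for c,p in ((t,a),(s,b)):
        d=c["depth"][int(p[1]+.5),int(p[0]+.5)]; print("  depth",d)
# plate corners by depth in top
d=t["depth"]; v,u=np.mgrid[0:480,0:640]
P=np.stack([(u-t["mtx"][0,2])/t["mtx"][0,0]*d,(v-t["mtx"][1,2])/t["mtx"][1,1]*d,d],-1)@t["T"][:3,:3].T+t["T"][:3,3]
print("bench z",np.median(P[330:420,320:420,2]))
for n,(x,y) in {"cup":(463,210),"dome":(368,191)}.items():
    q=P[y-22:y+23,x-22:x+23].reshape(-1,3);q=q[q[:,2]>.004];print(n,len(q),(q.min(0)+q.max(0))/2,q.max(0)-q.min(0),q.max(0)[2])
q=P[216:306,127:217].reshape(-1,3);m=q[(q[:,2]>.03)&(q[:,2]<.04)];print("ring",m.mean(0));m=q[q[:,2]>.05];print("post",len(m),m.mean(0),m.max(0))
m=q[(q[:,2]>.01)&(q[:,2]<.02)];r=cv2.minAreaRect(m[:,:2].astype(np.float32));print("plate",r)
E
```

```text
cup rim [ 0.6028 -0.2179  0.0174] [np.float64(0.00032094982556986926), np.float64(0.000320949825569698)] [ 0.6029 -0.2168  0.02  ] [ 0.6044 -0.22    0.02  ]
  depth 0.79970855
  depth 0.6756172
dome ring [ 0.6301 -0.0557  0.0183] [np.float64(0.0001899901115301239), np.float64(0.00018999011153017975)] [ 0.6301 -0.0554  0.02  ] [ 0.6311 -0.0577  0.02  ]
  depth 0.7968286
  depth 0.78757983
fixed ring [0.5049 0.2751 0.0312] [np.float64(0.0002760043183484804), np.float64(0.0002760043183484489)] [0.5053 0.2741 0.035 ] [0.5082 0.2678 0.035 ]
  depth 0.7332783
  depth 1.0337224
tip [0.5057 0.2746 0.0869] [np.float64(0.0001470212947543418), np.float64(0.00014702129475409998)] [0.5058 0.2747 0.087 ] [0.5056 0.2744 0.087 ]
  depth 0.69623715
  depth 1.0115222
bench z 0.0003222742545206936
cup 739 [ 0.5878 -0.1049  0.3985] [0.0907 0.2807 0.7889] 0.7928859767202272
dome 724 [ 0.6008 -0.0289  0.3985] [0.1166 0.1287 0.7889] 0.7928859767202272
ring [0.5057 0.271  0.0339]
post 119 [0.5155 0.2076 0.2667] [0.5425 0.2772 0.7929]
plate ((0.5051394701004028, 0.27370986342430115), (0.11004392057657242, 0.11133673042058945), 5.6645188331604)
```

carry_out(
  plan=[
    [[1,-40,-30,0,-3],[1,-80,-60,0,-6],[1,-120,-90,0,-9],[1,-160,-120,0,-12],[1,-200,-150,0,-15],[1,-240,-180,0,-18],[1,-280,-210,0,-21],[1,-320,-240,0,-23.7],[1,-360,-270,0,-23.7],[1,-400,-300,0,-23.7]],
  ],
)

```text
clock: 1.15
tool_pos: [0.4571, 0.043, 0.2312]
eef_rot: [-0.0, 0.0, 1.0, -0.0]
contact_force: [1.5, 2.0, -0.1]
opening: 0.0854
```

carry_out(
  plan=[
    [[1,-20,-40,5,0],[1,-40,-80,10,0],[1,-65,-120,20,0],[1,-90,-160,30,0],[1,-115,-200,40,0],[1,-135,-240,40,0],[1,-146,-260,40,0],[1,-146,-260,40,0],[1,-146,-260,40,0],[1,-146,-260,40,0]],
  ],
)

```text
clock: 2.15
tool_pos: [0.6025, -0.2162, 0.1914]
eef_rot: [-0.0, -0.0, 1.0, -0.0]
contact_force: [0.1, 0.3, -0.9]
opening: 0.0856
```

Run:
```python
from plant import monitor, vision
import cv2, numpy as np
c=vision.read_camera("wrist"); cv2.imwrite("pics/wrist1.png",c["image"]); np.savez("wrist1.npz",**c)
o=monitor.get_obs(); print(o["tool_pos"],o["q"],o["clock"])
```

```text
[ 0.60262045 -0.21606285  0.1915801 ] [-4.71200667e-01  4.76511263e-01  1.78893119e-01  1.27319177e+00
 -5.38447883e-04 -4.71768744e-01] 2.2
```

View pics/wrist1.png

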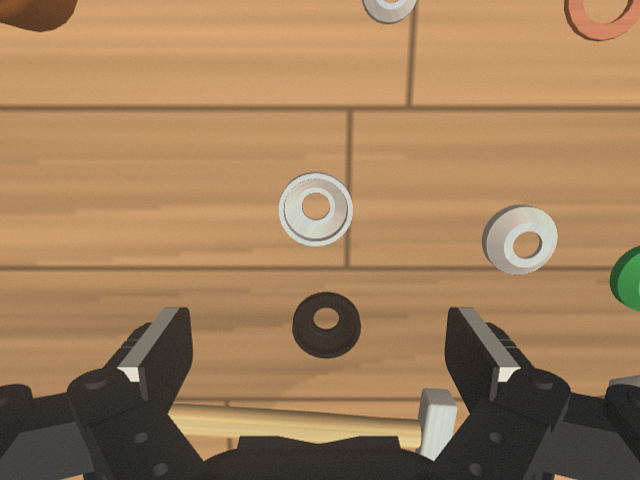

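The wrist view shows the cupped disc between the fingers, with its rim centre at (316,209). The domed disc's flat ring is near (527,245), and the black look-alike is at (326,324), nearer the fingers in the image.

Run:
```python
from h import *
im=cv2.imread("pics/wrist1.png")
cv2.imwrite("pics/c3.png",np.hstack([cv2.resize(im[165:255,270:360],None,fx=4,fy=4,interpolation=2),cv2.resize(im[195:285,475:565],None,fx=4,fy=4,interpolation=2)]))
w=np.load("wrist1.npz");t=np.load("top0.npz");s=np.load("scene0.npz")
np.set_printoptions(precision=4,suppress=True)
print(tri((t,(462.6,209.8)),(w,(316,209)),(s,(244.2,346.8))), plane(w,(316,209),.02))
print(tri((w,(316,209)),(s,(244.2,346.8))))
```

```text
(array([ 0.6025, -0.2175,  0.017 ]), [np.float64(0.0006712982543326438), np.float64(0.0005959484015012292), np.float64(0.0002680172140629565)]) [ 0.6013 -0.2171  0.02  ]
(array([ 0.602 , -0.2173,  0.0165]), [np.float64(0.0001328361842193348), np.float64(0.00013283618421924053)])
```

View pics/c3.png

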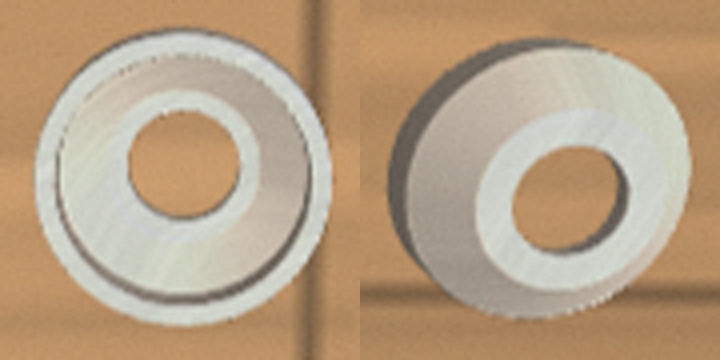

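Cup rim centre refined to (315.5,209.1), domed ring to (527.4,244.5). I'll go down part way for a second wrist view.

carry_out(
  plan=[
    [[1,0,-1,25,0],[1,0,-1,60,0],[1,0,-1,90,0],[1,0,-1,110,0],[1,0,-1,110,0],[1,0,-1,110,0],[1,0,-1,110,0],[1,0,-1,110,0],[1,0,-1,110,0],[1,0,-1,110,0]],
  ],
)

```text
clock: 3.2
tool_pos: [0.6027, -0.2172, 0.082]
eef_rot: [0.0, -0.0, 1.0, -0.0]
contact_force: [-0.2, 0.1, -0.3]
opening: 0.0855
```

Run:
```python
from plant import monitor, vision
import cv2, numpy as np
c=vision.read_camera("wrist"); cv2.imwrite("pics/wrist2.png",c["image"]); np.savez("wrist2.npz",**c)
o=monitor.get_obs(); print(o["tool_pos"],o["clock"],o["contact_force"])
```

```text
[ 0.60272119 -0.21721308  0.08186276] 3.25 [ 0.26555715 -0.55383754 -0.53535988]
```

View pics/wrist2.png

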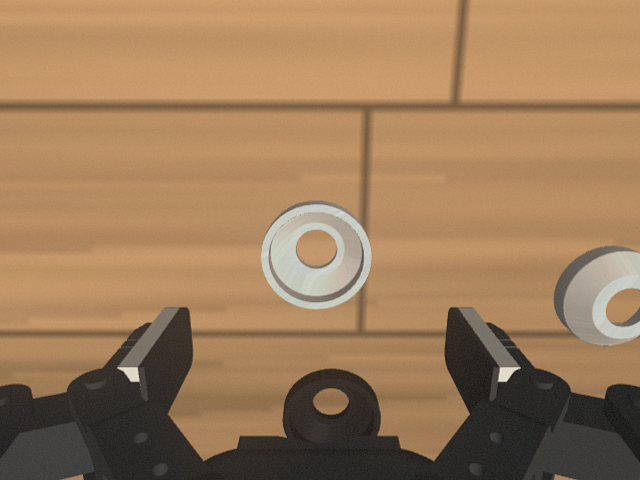

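The rim centre is at (316.5,256.5), between the fingers, whose tip edges are at x≈190 and 446.

Run:
```python
from h import *
w=np.load("wrist1.npz");v=np.load("wrist2.npz");t=np.load("top0.npz");s=np.load("scene0.npz")
np.set_printoptions(precision=4,suppress=True)
print("wrist pair",tri((v,(316.5,256.5)),(w,(315.5,209.1))))
print("all",tri((v,(316.5,256.5)),(w,(315.5,209.1)),(t,(462.6,209.8)),(s,(244.2,346.8))))
print(plane(v,(316.5,256.5),.02),plane(w,(315.5,209.1),.02))
print("dome t,s,w",tri((t,(368.4,191.3)),(s,(334,282.4)),(w,(527.4,244.5))))
print("dome t,w",tri((t,(368.4,191.3)),(w,(527.4,244.5))))
```

```text
wrist pair (array([ 0.6013, -0.2174,  0.0203]), [np.float64(9.127976405456852e-05), np.float64(9.127976405459919e-05)])
all (array([ 0.6025, -0.2176,  0.017 ]), [np.float64(0.00025059957229023197), np.float64(0.0004123289212396759), np.float64(0.0006310377499857234), np.float64(0.00025044696565808364)])
[ 0.6014 -0.2173  0.02  ] [ 0.6014 -0.2175  0.02  ]
dome t,s,w (array([ 0.6299, -0.0553,  0.0184]), [np.float64(0.00044637523958785454), np.float64(0.0003834585644069816), np.float64(0.0006338806237091986)])
dome t,w (array([ 0.6298, -0.0554,  0.0195]), [np.float64(0.0004101305268165084), np.float64(0.00041013052681653276)])
```

Run:
```python
from h import *
v=np.load("wrist2.npz");d=v["depth"]
np.set_printoptions(precision=4,suppress=True)
for p in [(170,310),(178,312),(185,312),(188,330),(186,350),(150,340),(135,368),(130,375),(460,312),(450,330),(500,368),(508,375)]:
    o,r=ray(v,*p); print(p,o+r*d[p[1],p[0]]-[0.6027,-.2172,.0819])
```

```text
(170, 310) [-0.0115 -0.0458  0.0193]
(178, 312) [-0.0111 -0.0431  0.02  ]
(185, 312) [-0.0097 -0.0419  0.0172]
(188, 330) [-0.0025 -0.042   0.0157]
(186, 350) [ 0.0026 -0.0419  0.0196]
(150, 340) [-0.0118 -0.0449  0.0384]
(135, 368) [-0.0113 -0.0439  0.0508]
(130, 375) [-0.0096 -0.0452  0.0511]
(460, 312) [-0.012   0.0446  0.0218]
(450, 330) [-0.0036  0.0435  0.0176]
(500, 368) [-0.0113  0.0454  0.0507]
(508, 375) [-0.0093  0.0475  0.0508]
```

The open pad tips stand about 14 mm behind the TCP, so TCP z≈0.002 puts the closed tips just below the rim band.

carry_out(
  plan=[
    [[1,1,0,20,0],[1,1,0,40,0],[1,1,0,60,0],[1,1,0,72,0],[1,1,0,79,0],[1,1,0,79,0],[0.8,1,0,79,0],[0.6,1,0,79,0],[0.4,1,0,79,0],[0.4,1,0,79,0]],
  ],
)

```text
clock: 4.25
tool_pos: [0.6022, -0.2176, 0.0045]
eef_rot: [0.001, -0.0, 1.0, -0.001]
contact_force: [-3.2, 1.2, 13.3]
opening: 0.0553
```

carry_out(
  plan=[
    [[0.3,0,0,0,0],[0.3,0,0,0,0],[0.3,0,0,0,0],[0.3,0,0,0,0],[0.3,0,0,0,0],[0.3,0,0,0,0],[0.3,0,0,0,0],[0.3,0,0,0,0],[0.3,0,0,0,0],[0.3,0,0,0,0]],
  ],
)

```text
clock: 5.25
tool_pos: [0.6023, -0.2176, 0.0047]
eef_rot: [0.001, -0.0, 1.0, -0.001]
contact_force: [0.2, -0.2, 5.8]
opening: 0.0552
```

Run:
```python
from plant import monitor, vision
import cv2, numpy as np
c=vision.read_camera("wrist"); cv2.imwrite("pics/wrist3.png",c["image"]); np.savez("wrist3.npz",**c)
o=monitor.get_obs(); print(o["tool_pos"],o["clock"],o["contact_force"],o["opening"])
```

```text
[ 0.602341   -0.21760864  0.00465885] 5.3 [-0.80030824  0.61463832  4.54289687] 0.05537806769934353
```

View pics/wrist3.png

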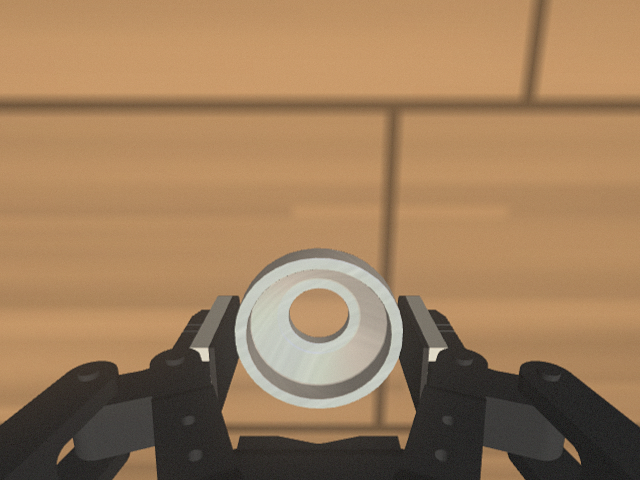

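The disc is gripped. Opening is 55.3 mm and the rim centre is at (319,332), centred between the fingers. Now I'll lift it.

carry_out(
  plan=[
    [[0.3,0,0,-10,0],[0.3,0,0,-30,0],[0.3,0,0,-60,0],[0.3,0,0,-100,0],[0.3,0,20,-140,0],[0.3,10,60,-150,0],[0.3,20,100,-150,0],[0.3,30,140,-150,0],[0.3,35,160,-150,0],[0.3,35,160,-150,0]],
  ],
)

```text
clock: 6.3
tool_pos: [0.566, -0.0549, 0.1549]
eef_rot: [0.001, -0.002, 1.0, -0.001]
contact_force: [0.4, 0.1, -2.2]
opening: 0.0553
```

Run:
```python
from plant import monitor, vision
from h import *
np.set_printoptions(precision=4,suppress=True)
c=vision.read_camera("wrist"); cv2.imwrite("pics/wrist4.png",c["image"]); np.savez("wrist4.npz",**c)
o=monitor.get_obs(); print(o["tool_pos"],o["clock"],o["contact_force"],o["opening"])
w=np.load("wrist3.npz"); print(plane(w,(319,332),.02), ray(w,0,0)[0])
```

```text
[ 0.5666 -0.0563  0.1549] 6.35 [ 0.2629 -1.3116 -2.3031] 0.05551368257337307
[ 0.6006 -0.2165  0.02  ] [ 0.5302 -0.2164  0.1471]
```

View pics/wrist4.png

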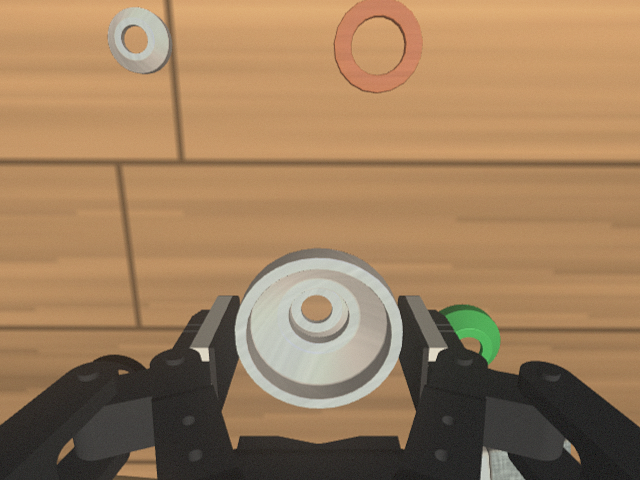

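The disc hangs unchanged in the grip, rim at x 235–403 and y 257–408. I'll carry it to a spot 80 mm beyond the post, where the wrist camera sees the post clear of the disc.

carry_out(
  plan=[
    [[0.3,-2,30,0,0],[0.3,-5,70,0,0],[0.3,-8,110,0,0],[0.3,-11,150,0,0],[0.3,-14,190,0,0],[0.3,-17,230,0,0],[0.3,-19,270,0,0],[0.3,-19,305,0,0],[0.3,-19,330,0,0],[0.3,-19,330,0,0]],
  ],
)

```text
clock: 7.35
tool_pos: [0.5852, 0.2757, 0.1539]
eef_rot: [0.001, -0.002, 1.0, -0.001]
contact_force: [0.1, -0.7, -1.3]
opening: 0.0556
```

Run:
```python
from plant import monitor, vision
from h import *
np.set_printoptions(precision=4,suppress=True)
c=vision.read_camera("wrist"); cv2.imwrite("pics/wrist5.png",c["image"]); np.savez("wrist5.npz",**c)
o=monitor.get_obs(); print(o["tool_pos"],o["clock"],o["contact_force"],o["opening"],o["joint_velocities"])
```

```text
[0.5853 0.2742 0.1539] 7.4 [-0.2098 -0.7802 -2.1668] 0.055243278107964956 [-0.0319 -0.015  -0.0228 -0.0041 -0.0069 -0.0138]
```

View pics/wrist5.png

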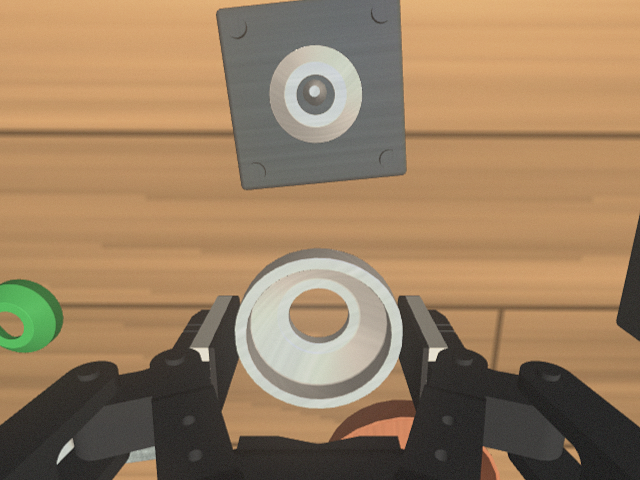

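The post tip is at (314.5,91), the fixed ring's centre at (315.5,94.5), and the held disc's rim centre at (319,332).

Run:
```python
from h import *
np.set_printoptions(precision=4,suppress=True)
w=np.load("wrist5.npz");t=np.load("top0.npz")
print(plane(w,(314.5,91),.087),plane(w,(315.5,94.5),.035))
print(tri((w,(314.5,91)),(t,(155.5,262.3))),tri((w,(315.5,94.5)),(t,(166.8,261.2))))
print("held rim",plane(w,(319,332),.1539-.0047+.02)-[.5853,.2742,0])
```

```text
[0.5049 0.2744 0.087 ] [0.5048 0.2745 0.035 ]
(array([0.5054, 0.2745, 0.0876]), [np.float64(0.0004296205862496911), np.float64(0.00042962058624953126)]) (array([0.505 , 0.2745, 0.0337]), [np.float64(0.00022210758695717387), np.float64(0.00022210758695717506)])
held rim [-0.0018  0.0026  0.1692]
```

carry_out(
  plan=[
    [[0.3,20,0,0,0],[0.3,45,0,0,0],[0.3,65,-0.5,10,0],[0.3,79,-0.5,25,0],[0.3,79,-0.5,40,0],[0.3,79,-0.5,40,0],[0.3,79,-0.5,40,0],[0.3,79,-0.5,40,0],[0.3,79,-0.5,40,0],[0.3,79,-0.5,40,0]],
  ],
)

```text
clock: 8.4
tool_pos: [0.5068, 0.2733, 0.1142]
eef_rot: [0.001, -0.002, 1.0, -0.001]
contact_force: [-0.1, -0.1, -1.3]
opening: 0.0557
```

Run:
```python
from plant import monitor, vision
from h import *
np.set_printoptions(precision=4,suppress=True)
c=vision.read_camera("wrist"); cv2.imwrite("pics/wrist6.png",c["image"]); np.savez("wrist6.npz",**c)
s=vision.read_camera("scene"); cv2.imwrite("pics/scene6.png",cv2.resize(s["image"][60:220,260:460],None,fx=4,fy=3.75*1.0666,interpolation=2)[:600])
o=monitor.get_obs(); print(o["tool_pos"],o["clock"],o["contact_force"],o["opening"])
```

```text
[0.5066 0.2733 0.114 ] 8.5 [ 0.9249 -0.5137 -1.2967] 0.05540512350341907
```

View pics/wrist6.png

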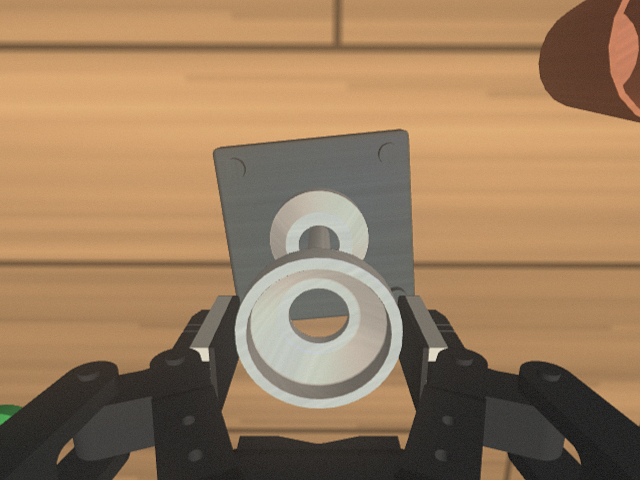

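View pics/scene6.png

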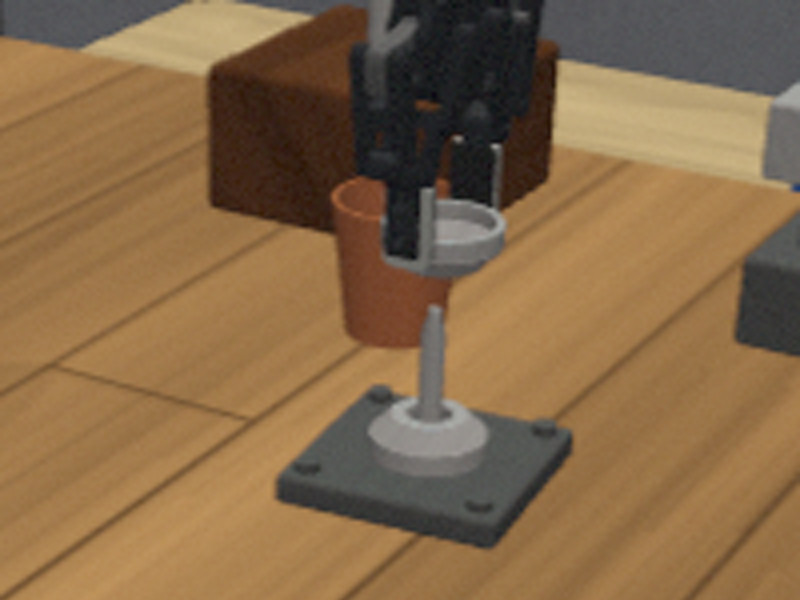

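Run:
```python
from h import *
np.set_printoptions(precision=4,suppress=True)
s=np.load("scene0.npz");t=np.load("top0.npz");w=np.load("wrist6.npz")
def proj(c,p):
    q=np.linalg.inv(c["T"])@[*p,1]; q=c["mtx"]@q[:3]; return q[:2]/q[2]
for p in [(.505,.2745,.087),(.505,.2745,.035),(.505,.2745,.1293),(.5066,.2733,.1293),(.505,.2745,.1093)]: print(p,proj(s,p),(proj(s,p)-[260,60]+.5)*4)
print(plane(w,(319,332),.1293),plane(w,(319,315),.111), w["T"][:3,3])
from plant import monitor,vision
c=vision.read_camera("top"); cv2.imwrite("pics/top6.png",cv2.resize(c["image"][190:340,90:250],None,fx=4,fy=4,interpolation=2))
c=vision.read_camera("scene"); cv2.imwrite("pics/sc6.png",cv2.resize(c["image"][95:185,330:410],None,fx=6,fy=6,interpolation=2))
```

```text
(0.505, 0.2745, 0.087) [368.232  136.4023] [434.9282 307.609 ]
(0.505, 0.2745, 0.035) [366.9454 162.2926] [429.7818 411.1705]
(0.505, 0.2745, 0.1293) [369.3331 114.2451] [439.3325 218.9804]
(0.5066, 0.2733, 0.1293) [369.8141 114.6214] [441.2562 220.4855]
(0.505, 0.2745, 0.1093) [368.8062 124.8488] [437.2247 261.3954]
[0.5051 0.2744 0.1293] [0.5082 0.2744 0.111 ] [0.4346 0.2744 0.2565]
```

View pics/top6.png

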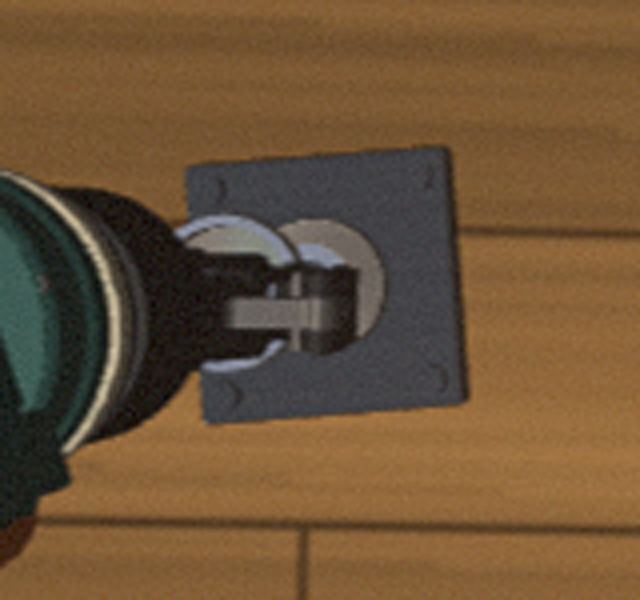

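View pics/sc6.png

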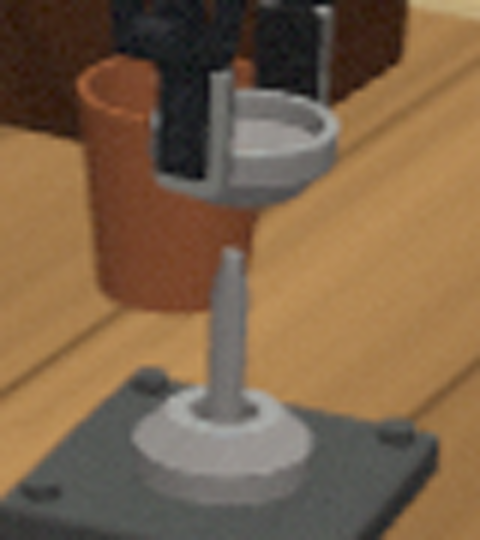

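Run:
```python
from h import *
np.set_printoptions(precision=4,suppress=True)
t=np.load("top0.npz")
def proj(c,p):
    q=np.linalg.inv(c["T"])@[*p,1]; q=c["mtx"]@q[:3]; return q[:2]/q[2]
for p in [(.505,.2745,.1293),(.505+.028,.2745,.1293),(.505-.028,.2745,.1293),(.505,.2745-.028,.1293)]: print(p,proj(t,p),(proj(t,p)-[90,190]+.5)*4)
```

```text
(0.505, 0.2745, 0.1293) [145.4111 264.1827] [223.6443 298.7307]
(0.533, 0.2745, 0.1293) [145.9783 244.5801] [225.9133 220.3206]
(0.477, 0.2745, 0.1293) [144.8431 283.8093] [221.3725 377.237 ]
(0.505, 0.24650000000000002, 0.1293) [165.2055 264.6105] [302.822  300.4422]
```

Top and scene views put the held disc about 2 mm beyond the post in +x, while the wrist view puts it on axis. I'll shift 1 mm back and lower it, well inside the 5 mm clearance.

carry_out(
  plan=[
    [[0.3,1,0,8,0],[0.3,1,0,18,0],[0.3,1,0,28,0],[0.3,1,0,38,0],[0.3,1,0,48,0],[0.3,1,0,56,0],[0.3,1,0,64,0],[0.3,1,0,70,0],[0.3,1,0,72,0],[0.3,1,0,72,0]],
  ],
)

```text
clock: 9.6
tool_pos: [0.5055, 0.2732, 0.0417]
eef_rot: [0.001, -0.002, 1.0, -0.001]
contact_force: [0.4, -0.1, -1.2]
opening: 0.0555
```

Run:
```python
from plant import monitor, vision
from h import *
np.set_printoptions(precision=4,suppress=True)
c=vision.read_camera("wrist"); cv2.imwrite("pics/wrist7.png",c["image"])
s=vision.read_camera("scene"); cv2.imwrite("pics/sc7.png",cv2.resize(s["image"][95:195,320:420],None,fx=5,fy=5,interpolation=2))
o=monitor.get_obs(); print(o["tool_pos"],o["clock"],o["contact_force"],o["opening"])
```

```text
[0.5058 0.2733 0.0421] 9.7 [-0.4233 -0.5417 -1.272 ] 0.05562694103656184
```

View pics/wrist7.png

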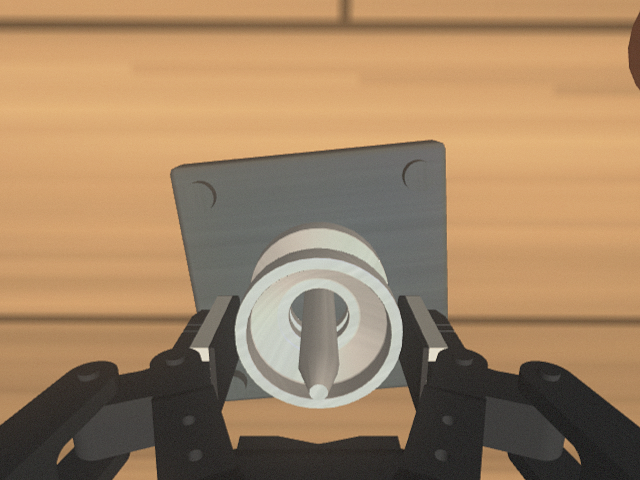

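View pics/sc7.png

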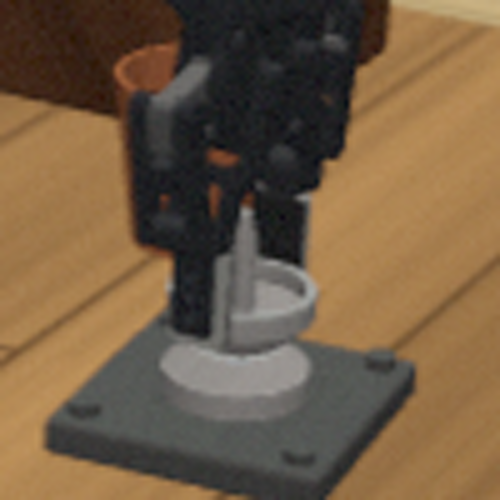

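The disc hangs over the post with the post through its hole, its tip at (318,393), and shows no contact. I'll lower the last 2.5 mm and release.

carry_out(
  plan=[
    [[0.3,0,0,1,0],[0.3,0,0,2,0],[0.3,0,0,2.5,0],[0.3,0,0,2.5,0],[0.6,0,0,2.5,0],[0.7,0,0,2.5,0],[0.8,0,0,2.5,0],[1,0,0,2.5,0],[1,0,0,2.5,0],[1,0,0,2.5,0]],
  ],
)

```text
clock: 10.7
tool_pos: [0.5058, 0.2733, 0.0396]
eef_rot: [0.001, -0.002, 1.0, -0.001]
contact_force: [-1.3, 0.5, -1.2]
opening: 0.0855
```

carry_out(
  plan=[
    [[1,0,0,0,0],[1,0,0,0,0],[1,0,0,-10,0],[1,0,0,-30,0],[1,0,0,-60,0],[1,0,0,-90,0],[1,-5,-5,-120,0],[1,-30,-20,-140,0],[1,-50,-40,-150,0],[1,-50,-40,-150,0]],
  ],
)

```text
clock: 11.7
tool_pos: [0.5581, 0.2321, 0.1919]
eef_rot: [0.003, -0.001, 1.0, -0.001]
contact_force: [-0.2, 0.6, 0.2]
opening: 0.0855
```

Run:
```python
from plant import monitor, vision
from h import *
np.set_printoptions(precision=4,suppress=True)
c=vision.read_camera("wrist"); cv2.imwrite("pics/wrist8.png",c["image"]); np.savez("wrist8.npz",**c)
s=vision.read_camera("scene"); cv2.imwrite("pics/sc8.png",cv2.resize(s["image"][95:195,320:420],None,fx=5,fy=5,interpolation=2))
o=monitor.get_obs(); print(o["tool_pos"],o["clock"],o["contact_force"],o["opening"])
```

```text
[0.5556 0.2335 0.1902] 11.8 [-0.4798  0.1984 -0.0603] 0.08526678352614125
```

View pics/wrist8.png

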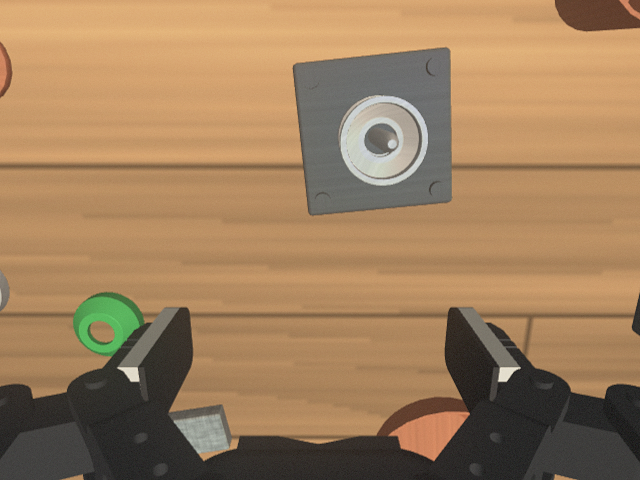

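View pics/sc8.png

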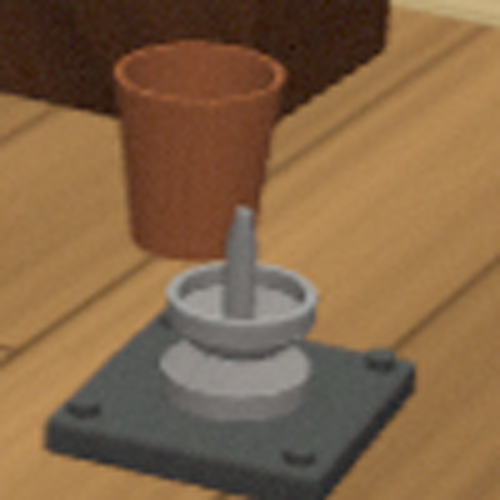

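The cupped disc lies level on the fixed disc with the post through it. Its rim centre is at (384,140) in the wrist view. On to the domed disc.

Run:
```python
from h import *
w=np.load("wrist8.npz"); print(plane(w,(384,140),.055),plane(w,(391.5,144.5),.087))
```

```text
[0.50507156 0.27442448 0.055     ] [0.50529865 0.27403937 0.087     ]
```

carry_out(
  plan=[
    [[1,-10,-30,0,0],[1,-20,-70,0,0],[1,-30,-110,0,0],[1,-40,-150,10,0],[1,-50,-190,30,0],[1,-60,-230,60,0],[1,-70,-265,85,0],[1,-74,-289,100,0],[1,-74,-289,100,0],[1,-74,-289,100,0]],
  ],
)

```text
clock: 12.8
tool_pos: [0.6299, -0.0548, 0.0907]
eef_rot: [0.001, -0.001, 1.0, -0.001]
contact_force: [-0.6, -0.2, -0.4]
opening: 0.0854
```

Run:
```python
from plant import monitor, vision
from h import *
np.set_printoptions(precision=4,suppress=True)
c=vision.read_camera("wrist"); c=vision.read_camera("wrist"); cv2.imwrite("pics/wrist9.png",c["image"]); np.savez("wrist9.npz",**c)
o=monitor.get_obs(); print(o["tool_pos"],o["eef_rot"],o["clock"],o["contact_force"],o["opening"])
```

```text
[ 0.6305 -0.0542  0.0916] [ 0.0016 -0.0018  1.     -0.0008] 12.9 [-0.7308 -0.0792  0.1967] 0.08543237603571001
```

View pics/wrist9.png

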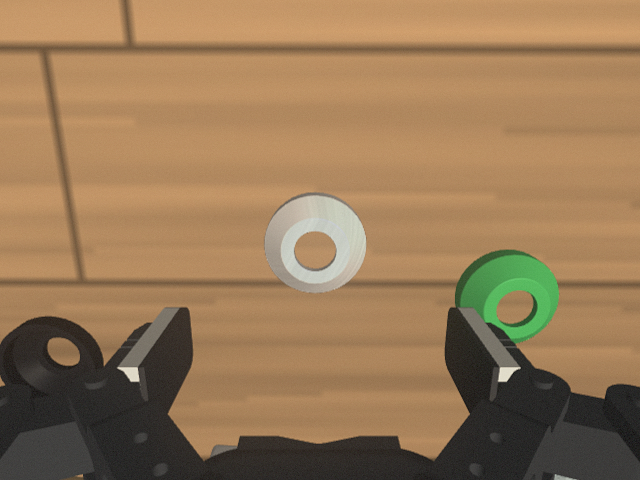

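The domed disc's flat ring is centred at (315.5,250.5). The green look-alike sits at (507,296), well clear in the depth geometry.

Run:
```python
from h import *
np.set_printoptions(precision=4,suppress=True)
w=np.load("wrist9.npz");v=np.load("wrist1.npz");t=np.load("top0.npz")
print(plane(w,(315.5,250.5),.02),tri((w,(315.5,250.5)),(v,(527.4,244.5))),tri((w,(315.5,250.5)),(t,(368.4,191.3))))
print("green",plane(t,(304,172),.015))
```

```text
[ 0.629  -0.0551  0.02  ] (array([ 0.6294, -0.0551,  0.0191]), [np.float64(8.466142095780644e-05), np.float64(8.466142095775523e-05)]) (array([ 0.6303, -0.0554,  0.0168]), [np.float64(0.0004064062781223963), np.float64(0.0004064062781224392)])
green [0.6605 0.0542 0.015 ]
```

Run:
```python
from h import *
np.set_printoptions(precision=4,suppress=True)
w=np.load("wrist3.npz");d=w["depth"];print(w["T"][:3,3])
for p in [(215,299),(225,299),(235,299),(222,305),(228,305),(236,305),(236,320),(403,305),(415,300),(405,299)]:
    o,r=ray(w,*p); print(p,o+r*d[p[1],p[0]]-[0.6023,-.2176,.0047])
```

```text
[ 0.5302 -0.2164  0.1471]
(215, 299) [-0.004  -0.0378 -0.0053]
(225, 299) [-0.0112 -0.0303  0.0102]
(235, 299) [-0.0115 -0.0268  0.011 ]
(222, 305) [-0.0119 -0.03    0.0164]
(228, 305) [-0.012  -0.028   0.0165]
(236, 305) [-0.0091 -0.0267  0.0105]
(236, 320) [-0.0059 -0.026   0.0151]
(403, 305) [-0.0103  0.0288  0.0129]
(415, 300) [-0.0115  0.0329  0.0117]
(405, 299) [-0.0113  0.0299  0.0105]
```

Run:
```python
from h import *
np.set_printoptions(precision=2,suppress=True)
s=np.load("scene0.npz")
def proj(c,p):
    q=np.linalg.inv(c["T"])@[*p,1]; q=c["mtx"]@q[:3]; return q[:2]/q[2]
# finger -y pad lower edge in view 6, TCP (.5066,.2733,.114)
for dx in (-.011,.011):
  for dy in (-.028,-.036):
    for h in (0.004,.008,.012): print(dx,dy,h,(proj(s,(.5066+dx,.2733+dy,.114+h))-[330,95]+.5)*6)
```

```text
-0.011 -0.028 0.004 [162.76 179.26]
-0.011 -0.028 0.008 [163.23 166.36]
-0.011 -0.028 0.012 [163.71 153.41]
-0.011 -0.036 0.004 [149.59 187.93]
-0.011 -0.036 0.008 [150.04 174.97]
-0.011 -0.036 0.012 [150.49 161.96]
0.011 -0.028 0.004 [228.78 194.29]
0.011 -0.028 0.008 [229.41 181.3 ]
0.011 -0.028 0.012 [230.05 168.25]
0.011 -0.036 0.004 [215.87 203.13]
0.011 -0.036 0.008 [216.48 190.08]
0.011 -0.036 0.012 [217.09 176.98]
```

The views put the tips 6–9 mm above the TCP at this grip width, so for the low rim band (0–10 mm) I'll go to TCP z≈-0.004. The pads stay above the bench.

carry_out(
  plan=[
    [[1,1,-1,15,0],[1,1,-1,35,0],[1,1,-1,55,0],[1,1,-1,70,0],[1,1,-1,80,0],[1,1,-1,88,0],[1,1,-1,92,0],[1,1,-1,95,0],[1,1,-1,95,0],[1,1,-1,95,0]],
  ],
)

```text
clock: 13.9
tool_pos: [0.6301, -0.0554, -0.0029]
eef_rot: [0.002, -0.002, 1.0, -0.001]
contact_force: [1.4, 0.1, 0.4]
opening: 0.0854
```

Run:
```python
from plant import monitor, vision
from h import *
s=vision.read_camera("scene"); cv2.imwrite("pics/sc10.png",cv2.resize(s["image"][240:320,284:384],None,fx=7,fy=7,interpolation=2))
o=monitor.get_obs(); print(o["tool_pos"],o["clock"],o["contact_force"],o["opening"])
```

```text
[ 0.63006378 -0.05541429 -0.00290723] 13.95 [-0.28151528  0.11285163 -0.54910717] 0.08525673907814714
```

View pics/sc10.png

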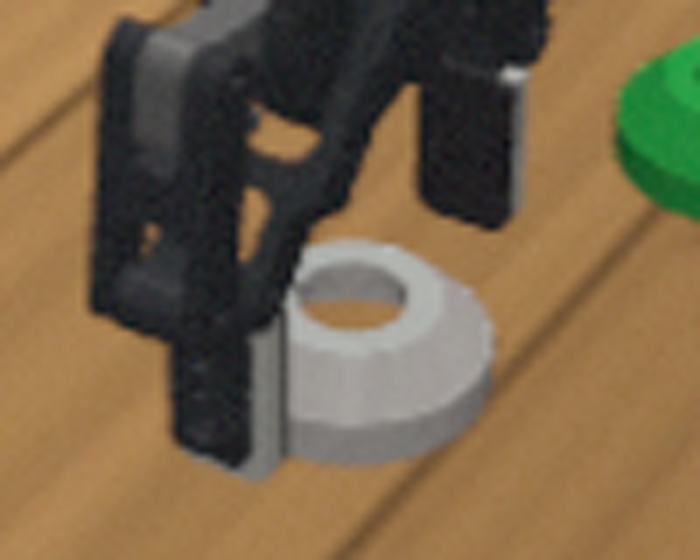

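The open fingers straddle the domed disc, near pad's lower end at (265,475) in the crop, with no contact force. I'll close in stages.

carry_out(
  plan=[
    [[0.9,0,0,0,0],[0.8,0,0,0,0],[0.75,0,0,0,0],[0.72,0,0,0,0],[0.72,0,0,0,0],[0.72,0,0,0,0],[0.72,0,0,0,0],[0.72,0,0,0,0],[0.72,0,0,0,0],[0.72,0,0,0,0]],
  ],
)

```text
clock: 14.95
tool_pos: [0.63, -0.0554, -0.0029]
eef_rot: [0.002, -0.002, 1.0, -0.001]
contact_force: [-0.7, 0.6, 0.3]
opening: 0.0616
```

Run:
```python
from plant import monitor, vision
from h import *
s=vision.read_camera("scene"); cv2.imwrite("pics/sc11.png",cv2.resize(s["image"][240:320,284:384],None,fx=7,fy=7,interpolation=2))
o=monitor.get_obs(); print(o["tool_pos"],o["clock"],o["contact_force"],o["opening"])
```

```text
[ 0.63005671 -0.05540066 -0.0029237 ] 15.0 [ 0.87298546 -0.40680089 -0.24790061] 0.06145696116800267
```

View pics/sc11.png

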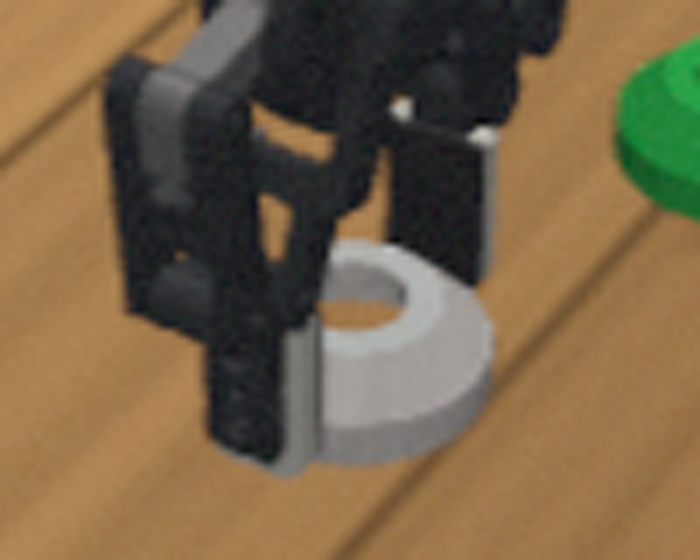

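There's no contact yet at a 61.5 mm opening, and the pads reach down alongside the rim band. Closing onto it.

carry_out(
  plan=[
    [[0.68,0,0,0,0],[0.64,0,0,0,0],[0.5,0,0,0,0],[0.4,0,0,0,0],[0.3,0,0,0,0],[0.3,0,0,0,0],[0.3,0,0,0,0],[0.3,0,0,0,0],[0.3,0,0,0,0],[0.3,0,0,0,0]],
  ],
)

```text
clock: 16.0
tool_pos: [0.6301, -0.0555, -0.002]
eef_rot: [0.002, -0.002, 1.0, -0.001]
contact_force: [-5.4, 0.4, 13.9]
opening: 0.0556
```

Run:
```python
from plant import monitor, vision
from h import *
c=vision.read_camera("wrist"); cv2.imwrite("pics/wrist12.png",c["image"]); np.savez("wrist12.npz",**c)
o=monitor.get_obs(); print(o["tool_pos"],o["clock"],o["contact_force"],o["opening"])
```

```text
[ 0.63013948 -0.05541913 -0.00201027] 16.05 [-4.86666001 -0.19556078 13.38222905] 0.055352966304918205
```

View pics/wrist12.png

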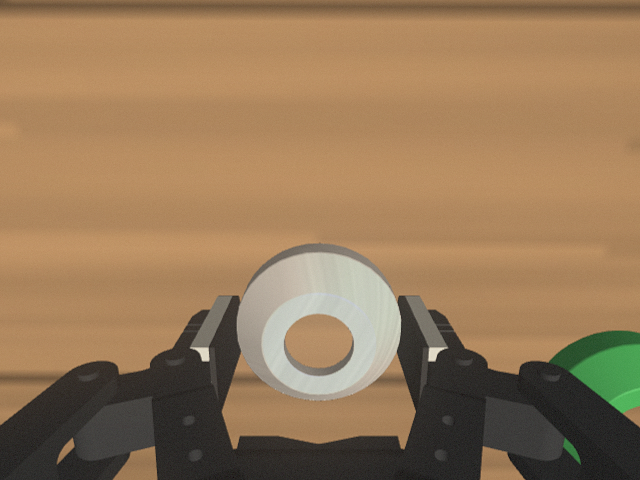

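The domed disc is gripped and centred, flat ring at (319,346). Its underside is about 2 mm above the TCP. Lifting and carrying.

carry_out(
  plan=[
    [[0.3,0,0,-5,0],[0.3,0,0,-20,0],[0.3,0,0,-45,0],[0.3,0,0,-80,0],[0.3,0,0,-120,0],[0.3,0,20,-150,0],[0.3,5,60,-155,0],[0.3,15,100,-155,0],[0.3,25,130,-155,0],[0.3,25,130,-155,0]],
  ],
)

```text
clock: 17.05
tool_pos: [0.6025, 0.0781, 0.1529]
eef_rot: [0.002, -0.004, 1.0, -0.001]
contact_force: [0.5, -2.0, -0.5]
opening: 0.0551
```

carry_out(
  plan=[
    [[0.3,3,20,0,0],[0.3,6,50,0,0],[0.3,9,80,0,0],[0.3,12,110,0,0],[0.3,15,140,0,0],[0.3,18,170,0,0],[0.3,20,190,0,0],[0.3,20,199,0,0],[0.3,20,199,0,0],[0.3,20,199,0,0]],
  ],
)

```text
clock: 18.05
tool_pos: [0.5813, 0.276, 0.1524]
eef_rot: [0.002, -0.003, 1.0, -0.001]
contact_force: [0.0, -0.7, -0.6]
opening: 0.0548
```

Run:
```python
from plant import monitor, vision
from h import *
np.set_printoptions(precision=4,suppress=True)
c=vision.read_camera("wrist");c=vision.read_camera("wrist"); cv2.imwrite("pics/wrist13.png",c["image"]); np.savez("wrist13.npz",**c)
o=monitor.get_obs(); print(o["tool_pos"],o["eef_rot"],o["clock"],o["contact_force"],o["opening"])
```

```text
[0.5813 0.2758 0.1526] [ 0.002  -0.0031  1.     -0.0008] 18.15 [-0.3996 -0.3988 -1.0014] 0.05525634365628715
```

View pics/wrist13.png

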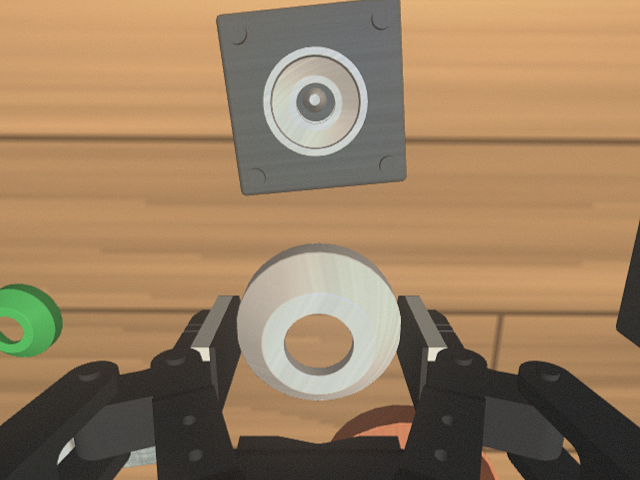

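Run:
```python
from h import *
np.set_printoptions(precision=4,suppress=True)
w=np.load("wrist13.npz")
print("tip",plane(w,(314.5,99),.087),"cup rim",plane(w,(315.5,101),.055))
print("held ring",plane(w,(319,346),.1526+.002+.02)-[.5813,.2758,0])
w=np.load("wrist12.npz")
print("at grasp",plane(w,(319,346),.02)-[.6301,-.0554,0])
```

```text
tip [0.5047 0.2744 0.087 ] cup rim [0.5051 0.2746 0.055 ]
held ring [-0.0005  0.0011  0.1746]
at grasp [-0.0005  0.0011  0.02  ]
```

carry_out(
  plan=[
    [[0.3,20,-1,0,0],[0.3,45,-2,0,0],[0.3,65,-2.5,10,0],[0.3,76,-2.5,25,0],[0.3,76,-2.5,42,0],[0.3,76,-2.5,42,0],[0.3,76,-2.5,42,0],[0.3,76,-2.5,42,0],[0.3,76,-2.5,42,0],[0.3,76,-2.5,42,0]],
  ],
)

```text
clock: 19.15
tool_pos: [0.5059, 0.2727, 0.1107]
eef_rot: [0.002, -0.003, 1.0, -0.001]
contact_force: [-0.1, 0.2, -1.7]
opening: 0.0553
```

Run:
```python
from plant import monitor, vision
from h import *
np.set_printoptions(precision=4,suppress=True)
c=vision.read_camera("wrist"); cv2.imwrite("pics/wrist14.png",c["image"]); np.savez("wrist14.npz",**c)
s=vision.read_camera("scene"); cv2.imwrite("pics/sc14.png",cv2.resize(s["image"][95:185,330:410],None,fx=6,fy=6,interpolation=2))
o=monitor.get_obs(); print(o["tool_pos"],o["eef_rot"],o["clock"],o["contact_force"],o["opening"])
```

```text
[0.5057 0.2728 0.1105] [ 0.0021 -0.0031  1.     -0.0007] 19.25 [ 0.3884 -0.1903 -1.2093] 0.05522101600912775
```

View pics/sc14.png

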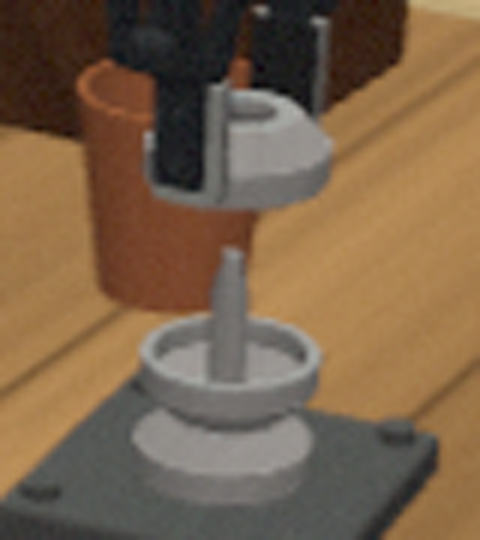

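View pics/wrist14.png

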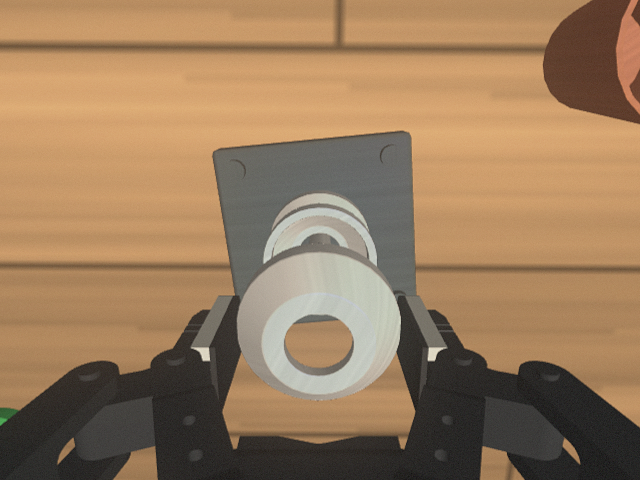

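The domed disc hangs centred over the post in both views: crop x 146–332 against the post line at ~235. Lowering to just above the rim.

carry_out(
  plan=[
    [[0.3,0,0.5,6,0],[0.3,0,0.5,13,0],[0.3,0,0.5,20,0],[0.3,0,0.5,28,0],[0.3,0,0.5,36,0],[0.3,0,0.5,44,0],[0.3,0,0.5,50,0],[0.3,0,0.5,54,0],[0.3,0,0.5,55,0],[0.3,0,0.5,55,0]],
  ],
)

```text
clock: 20.25
tool_pos: [0.506, 0.2732, 0.0555]
eef_rot: [0.002, -0.003, 1.0, -0.001]
contact_force: [0.0, 0.5, -1.4]
opening: 0.055
```

Run:
```python
from plant import monitor, vision
from h import *
np.set_printoptions(precision=4,suppress=True)
s=vision.read_camera("scene"); cv2.imwrite("pics/sc15.png",cv2.resize(s["image"][95:185,330:410],None,fx=6,fy=6,interpolation=2))
o=monitor.get_obs(); print(o["tool_pos"],o["clock"],o["contact_force"],o["opening"])
```

```text
[0.5061 0.2732 0.0557] 20.3 [ 0.9219  0.253  -0.3768] 0.0547385787600277
```

View pics/sc15.png

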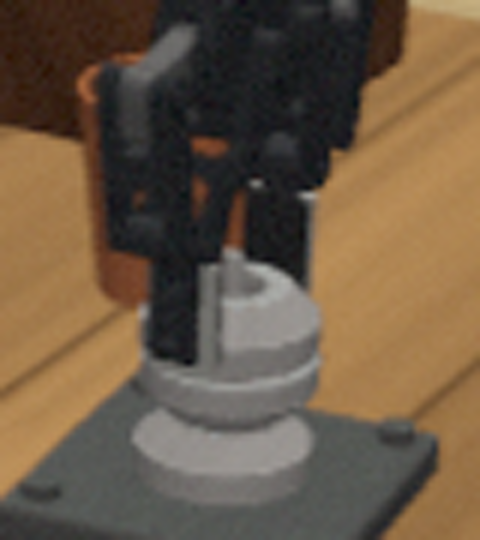

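The discs are aligned rim over rim, with the post through both. I'll lower the last bit and release.

carry_out(
  plan=[
    [[0.3,0,0,1,0],[0.3,0,0,2,0],[0.3,0,0,2.5,0],[0.3,0,0,2.5,0],[0.3,0,0,2.5,0],[0.3,0,0,2.5,0],[0.3,0,0,2.5,0],[0.3,0,0,2.5,0],[0.3,0,0,2.5,0],[0.3,0,0,2.5,0]],
  ],
)

```text
clock: 21.3
tool_pos: [0.5061, 0.2733, 0.0532]
eef_rot: [0.002, -0.003, 1.0, -0.001]
contact_force: [0.1, -0.3, -0.9]
opening: 0.0555
```

carry_out(
  plan=[
    [[0.3,0,0,0.7,0],[0.6,0,0,0.7,0],[0.66,0,0,0.7,0],[0.7,0,0,0.7,0],[0.8,0,0,0.7,0],[0.9,0,0,0.7,0],[1,0,0,0.7,0],[1,0,0,0.7,0],[1,0,0,0.7,0],[1,0,0,0.7,0]],
  ],
)

```text
clock: 22.3
tool_pos: [0.5061, 0.2732, 0.0525]
eef_rot: [0.002, -0.003, 1.0, -0.001]
contact_force: [0.1, -0.1, 0.5]
opening: 0.0854
```

carry_out(
  plan=[
    [[1,0,0,0,0],[1,0,0,-10,0],[1,0,0,-30,0],[1,0,0,-60,0],[1,0,0,-90,0],[1,-10,-5,-120,0],[1,-40,-20,-140,0],[1,-50,-40,-140,0],[1,-50,-40,-140,0],[1,-50,-40,-140,0]],
  ],
)

```text
clock: 23.3
tool_pos: [0.5555, 0.2335, 0.1931]
eef_rot: [0.002, -0.003, 1.0, -0.001]
contact_force: [0.9, 0.3, 0.5]
opening: 0.0857
```

Run:
```python
from plant import monitor, vision
from h import *
np.set_printoptions(precision=4,suppress=True)
c=vision.read_camera("wrist"); np.savez("wrist16.npz",**c)
s=vision.read_camera("scene"); np.savez("scene16.npz",**s)
cv2.imwrite("pics/f16.png",np.hstack([cv2.resize(s["image"][105:195,330:410],None,fx=5,fy=5,interpolation=2),cv2.resize(c["image"][80:200,330:430],None,fx=3.5,fy=3.75,interpolation=2)]))
cv2.imwrite("pics/wrist16.png",c["image"])
o=monitor.get_obs(); print(o["tool_pos"],o["clock"],o["contact_force"],o["opening"])
```

```text
[0.5551 0.2341 0.1929] 23.4 [-0.2597 -0.1324  0.219 ] 0.08531537217410451
```

View pics/f16.png

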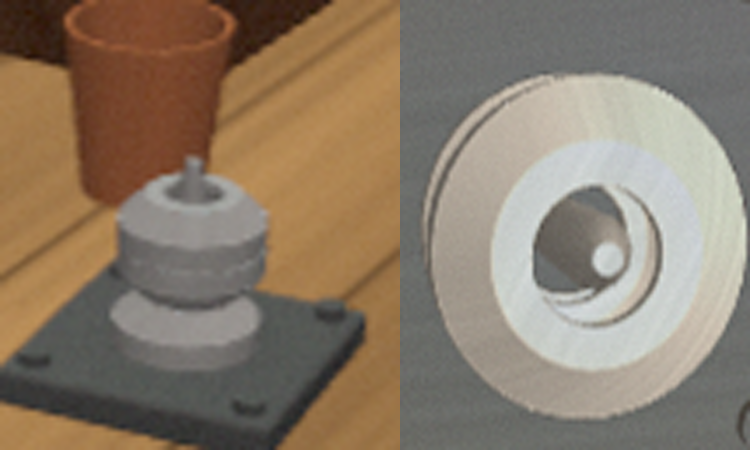

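View pics/wrist16.png

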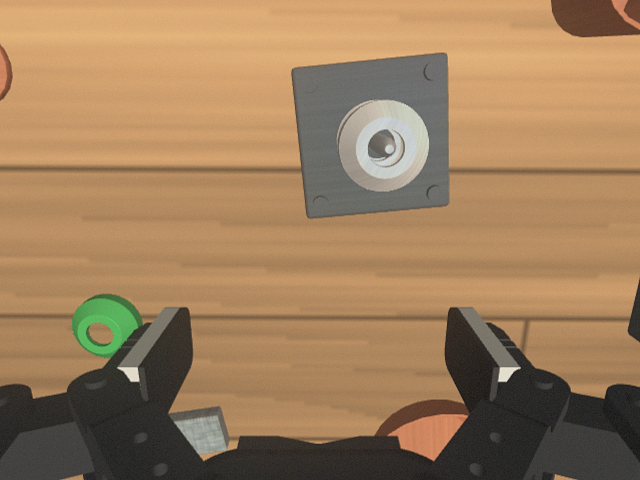

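The stack sits level with the post through it. The top ring's centre is at (386,147.6) in wrist and (368.3,143) in scene. One triangulated check of its height, then I'll hand in.

Run:
```python
from h import *
np.set_printoptions(precision=4,suppress=True)
w=np.load("wrist16.npz");s=np.load("scene16.npz")
print(tri((w,(385.6,147.6)),(s,(368.3,143))),plane(w,(385.6,147.6),.075))
d=w["depth"];v,u=np.mgrid[0:480,0:640]
K=w["mtx"];P=np.stack([(u-K[0,2])/K[0,0]*d,(v-K[1,2])/K[1,1]*d,d],-1)@w["T"][:3,:3].T+w["T"][:3,3]
q=P[95:200,330:440].reshape(-1,3);r=np.hypot(q[:,0]-.505,q[:,1]-.2745);m=q[(r>.0125)&(r<.0165)&(q[:,2]>.06)]
A=np.c_[m[:,:2]-m[:,:2].mean(0),np.ones(len(m))];c=np.linalg.lstsq(A,m[:,2],rcond=None)[0];print(len(m),m.mean(0),"slopes",c)
```

```text
(array([0.5056, 0.2743, 0.0742]), [np.float64(0.0002612618613430521), np.float64(0.00026126186134331334)]) [0.5053 0.2741 0.075 ]
1041 [0.5045 0.2744 0.0748] slopes [-0.0018 -0.0029  0.0748]
```

The top ring measures 74–75 mm high, within 1 mm of the post axis and tilted under 0.004 rad.

Run:
```python
from plant import sign_off
print(sign_off())
```

```text
the job is handed in; nothing more can be done
None
```

I put the hollow-up steel disc over the post onto the fixed disc, then the hollow-down steel disc on top of it, rim to rim. I then backed the open gripper away and handed in at about 23 s. The black, green and small discs and the copper ring were not touched.

**Last checks:**
- **Top disc:** its flat ring measured 74.2 mm high by triangulation and 74.8 mm by depth. That puts its underside at about 55 mm.
- **Centring:** the ring is within about 1 mm of the post's axis.
- **Level:** the ring's fitted tilt is under 0.004 rad.
- **Cupped disc:** after release its rim was centred at (0.505, 0.274), and it looked level. I did not measure its height separately after the second disc went on.
- **Contact:** the tool force was near zero after release, with the gripper about 14 cm above its release height.

**Disagreements:**
- The scene camera read heights about 2–4 mm low near the bench compared with the wrist pair and the text.
- Before the first placing, the top and scene views put the held disc about 2 mm further in +x than the wrist view did. I used a 1 mm compromise.
- The finger tips stand 6–9 mm behind the TCP at the 55 mm grip. The domed disc was therefore gripped with the TCP about 2 mm below bench level, with the pads only alongside the rim.

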